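# Peel the top baking tin off a stuck stack and hold it out

### The arm

A 6-joint arm with a two-finger parallel gripper is mounted at the origin on the work surface. World frame = base frame: x ahead of the robot, y to its left, z up, the work surface at z = 0. Lengths are in m, angles in rad, forces in N, time in s.
With the tool pointing down it reaches from about 0.25 to 0.725 m from the base axis. Payload 4 kg.
Tool frame: the origin (TCP) lies on the centre line of the jaws, within the pads' length; the fingertips stand ahead of it and the grasp point (between the pads) lies 3 mm ahead of it (bot.tcp_to_tips is the z of the fingertips in the tool frame, in m); z points along the fingers, y is the line along which they close (so a half turn about z gives the same grasp; the last joint's range is limited). The gripper opens to 85 mm and grips with 20 to 120 N. Pads are 22 mm wide; open, the fingers measure 114 mm over their backs; the gripper's body (76 mm by 85 mm) begins 54 mm behind the grasp point. The pads swing forward as they close: fully open they stand 13 mm farther back than shut.
Start: joints at [1.229, 0.241, 0.005, 1.335, 0, 1.571], TCP at [0.168, 0.471, 0.253] pointing down, gripper open.
Joint ranges: [-2.72, 2.72], [-1.05, 1.87], [-1.09, 1.28], [-1.99, 2.15], [-1.42, 1.44], [-3.14, 3.14]. Speed limits (rad/s): [2.79, 2.79, 3.14, 3.14, 3.14, 3.14].

### API

Orientations are given as a unit quaternion [x, y, z, w].
In Python, from workcell import telemetry, camera, camera_params, ticket, boxes_of, cut_out, spot_point, bot gives the robot as it stands.
- The arm moves only by the shell command python3 -m creep 'ROWS'. ROWS is text: rows parted by semicolons, each of 5 numbers parted by spaces: the opening, from 0 (shut) to 1 (fully open), then the shift along the tool's x, y, z in units of 150 mm (1.0 is 150 mm), then the turn about the tool's z in units of 180 degrees (1.0 is 180 degrees). In form: claw x y z turn; .... A call has 1 to 12 rows; each row is the pose to reach, as a shift and turn from the pose commanded when the call began, along the tool's axes at that moment, turning the shorter way round; what a row does not reach only later rows make up. A row lasts 1/8 s, in which the tool goes at most 62.5 mm and 10.7 degrees, less where a joint would pass 70% of its speed; a pose out of reach is approached as far as the arm can. A call with a number of a shift or a turn outside -1 to 1 is refused whole. A call with a gripper value outside its range is refused whole. The fingers move at their own pace and stop on an object; the grip force is fixed at half the most. Time passes only in rows, so rows that repeat a pose let the fingers close. It gives the time, the measured TCP pose, the force, the opening and the grip force at its end, in the units of the state.
- telemetry.get_obs(): the state, without advancing time (a new reading comes with each control period).
- camera(name): name is "side" or "top"; returns the picture (420x560x3 uint8, red, green, blue); there is no depth.
- camera_params(name): a dict with "camera_matrix" (3x3 intrinsics, pixels), "eye" and "attitude" of the camera in the world. Camera axes: x right, y down, z forward; pixel columns grow to the right and rows downward; lengths in m; the calibration is good to about 2 mm. A picture is of the moment at which its call begins. camera_params takes no time and is no camera call.
- ticket.job_done(): hands the job in; it is judged then, once.
Trained networks look in the newest picture that a camera, given by its name, has taken for a name from the list of things; names that differ only in an ending like _2 or _b are one class to them, and where a whole thing is asked for, a point or a joint stands for the part that bears it (a point fixed in the world has none). Each returns a list of dicts, best first, with "conf" (0 to 1); they miss things now and then, are a little off and sometimes report something else, mostly with a low value. They report only what shows in the picture. A call takes as long as a camera call. They do not tell look-alikes from the thing itself.
- boxes_of(thing, camera): "at" ([x, y, z] in m, in world coordinates, good to about 4 mm: the middle of the surface that is visible of it).
- cut_out(thing, camera): "pixels" (420x560 bool, what is visible of it).
- spot_point(thing, camera): "at" ([x, y, z] in m, in world coordinates, good to about 4 mm: a listed point, or the origin of a listed thing).
The state is a dict: "clock": time; "joint_pos": joint angles; "joint_vel": joint speeds; "tau": joint torques, N m; "eef_pos": TCP position; "tool_rot": TCP orientation; "ft_force": force on the tool from outside, world axes, zero at the start; "ft_torque": the same for the moment, N m; "grip_width": finger opening in m; "grasp_force": force on a finger pad.
Only numpy, scipy, OpenCV 4.12 (cv2) and the standard library are available. Lean on these libraries where they do the work, as an engineer would, in place of code of your own. Each camera call takes 0.05 s, during which the arm holds its last target. There are 200 camera calls.

### The job

The nested baking tins are stuck together: peel the top one off by lifting one corner first, more than a finger's width, while the opposite corner stays down, and leave the other three nested where they stand. Then hold it out for me to take, right way up and level, centred over the wooden chopping board and about 15 cm above it, leaving the jar, mug and tumbler alone. Finish while still holding the tin there; do not put it down or let go.

Things in the scene. Friction and masses are not known exactly. Their poses are not given: they have to be found in the camera images.
- tin_top: Top of four equal nested steel baking tins, open upward: 180 (x) by 122 (y) mm over the rim, 52 high, about 0.35 kg. Corners cut at 45 degrees (34 mm outer facet). Rim all round, flat upright faces, 9 thick, 14 deep (38 to 52 above the underside), 4 above the next rim; below it 2 mm walls, stepped in 3 mm, taper to a floor 141 by 83. Origin: centre of underside; x along its length.
- tin_top_corner0 (a point): Middle of the corner facet of the top tin's rim, on the rim's top face midway through its 9 mm thickness, at the +x +y corner of the tin (tin_top frame). Across from each other are 0 and 2, 1 and 3. A grip across the rim here closes along the corner's bisector, at 45 degrees to the tin's x and y.
- tin_top_corner1 (a point): Middle of the corner facet of the top tin's rim, on the rim's top face midway through its 9 mm thickness, at the +x -y corner of the tin (tin_top frame). Across from each other are 0 and 2, 1 and 3. A grip across the rim here closes along the corner's bisector, at 45 degrees to the tin's x and y.
- tin_top_corner2 (a point): Middle of the corner facet of the top tin's rim, on the rim's top face midway through its 9 mm thickness, at the -x -y corner of the tin (tin_top frame). Across from each other are 0 and 2, 1 and 3. A grip across the rim here closes along the corner's bisector, at 45 degrees to the tin's x and y.
- tin_top_corner3 (a point): Middle of the corner facet of the top tin's rim, on the rim's top face midway through its 9 mm thickness, at the -x +y corner of the tin (tin_top frame). Across from each other are 0 and 2, 1 and 3. A grip across the rim here closes along the corner's bisector, at 45 degrees to the tin's x and y.
- tins_below: The lower three tins, like the top one, jammed solid (one piece, 1.05 kg, 88 mm high), loose on the counter. Origin: centre of underside, 54 mm under the top tin's; same yaw and axes. Highest rim: flush with the top tin's, 4 mm under it: a grip over 18 mm deep takes both. The top tin jams at its floor's 4 corners; each holds 1 to 2 N and lets go once lifted some 4 mm.
- board: Fixed wooden chopping board lying flat on the counter, 260 (x) by 190 (y) mm, 18 mm thick. Origin: centre of its underside.
- jar: White storage jar with a cork lid, 84 mm across, 100 mm high, standing loose; origin: centre of its underside. To be left alone.
- mug: White mug, 80 mm across, 85 mm high, with a handle; origin: centre of its underside. To be left alone.
- tumbler: Glass tumbler, 68 mm across, 95 mm high; origin: centre of its underside. To be left alone.
Things that resemble listed ones, but are neither listed nor needed, are in the scene too. Leave any orange look-alike of the tin_top alone.

How it is judged:
By the outcome, as a careful person would: the job done as asked, in the order asked, and still so for the second after the job is handed in, while the arm keeps its last pose, push and grip.
It also fails if it takes over 42 s, if anything falls off the work surface, if the arm or the gripper's body presses on something with over 40 N, if the wrist force passes 120 N, or if a joint passes its speed limit or range.

## Working session

There is one attempt and no reset: what is moved stays moved. The work goes in short steps, Python scripts to look and compute and a shell command to move; the robot and the scene stay as the last step left them, time stands still between calls to the robot, and variables do not carry over. Pictures are saved under pics/ and viewed, at most 12 in all, crops included, and the job is handed in when it is done.

```bash
mkdir -p pics; ls
cat > look.py <<'E'
from workcell import telemetry, camera, camera_params, ticket, boxes_of, cut_out, spot_point, bot
import numpy as np, cv2
from scipy.spatial.transform import Rotation as R
def save(n,f,crop=None,s=1):
    im=camera(n)[:,:,::-1]
    if crop: im=im[crop[1]:crop[3],crop[0]:crop[2]]
    cv2.imwrite(f,cv2.resize(im,None,fx=s,fy=s)); return im
def proj(n,p):
    c=camera_params(n); A=c["attitude"]; A=np.array(A)
    Rm=A if A.shape==(3,3) else R.from_quat(A).as_matrix()
    q=Rm.T@(np.array(p)-c["eye"]); u=np.array(c["camera_matrix"])@q; return (u[:2]/u[2]).round(1)
E
python3 - <<'E'
from look import *
a=save("top","pics/t0.png");b=save("side","pics/s0.png")
for n in("top","side"): print(n,camera_params(n))
for t in ["tin_top","board","tin_top_corner0","tin_top_corner1","tin_top_corner2","tin_top_corner3","tins_below","jar","mug","tumbler"]:
    for n in("top","side"):
        for d in spot_point(t,n): print(t,n,np.round(d["at"],3),round(d["conf"],2),proj(n,d["at"]))
print(bot.tcp_to_tips, telemetry.get_obs())
E
```

```text
pics
top {'camera_matrix': array([[403.77094697,   0.        , 280.60029237],
       [  0.        , 403.77094697, 216.86291327],
       [  0.        ,   0.        ,   1.        ]]), 'eye': array([0.378246  , 0.01125184, 1.35521867]), 'attitude': array([-0.6984287 ,  0.71297156, -0.0507175 ,  0.03600902])}
side {'camera_matrix': array([[468.1856916 ,   0.        , 276.98065232],
       [  0.        , 468.1856916 , 209.61397055],
       [  0.        ,   0.        ,   1.        ]]), 'eye': array([ 0.39813724, -0.89674069,  1.1214817 ]), 'attitude': array([ 0.93573083, -0.05959505,  0.0274963 , -0.34655474])}
tin_top top [ 0.269  0.241 -0.001] 0.77 [203.4 301.8]
tin_top top [ 0.761 -0.225 -0.001] 0.74 [338.8 153.8]
tin_top top [ 0.532 -0.181  0.049] 0.7 [330.7 218.2]
tin_top top [ 0.306 -0.218 -0.001] 0.68 [342.2 287.3]
tin_top side [ 0.304 -0.218  0.002] 0.82 [206.2 293.2]
tin_top side [ 0.766 -0.222 -0.   ] 0.63 [370.8 276.6]
tin_top side [ 0.53  -0.182  0.056] 0.62 [286.5 262.4]
tin_top side [ 0.275  0.237 -0.   ] 0.62 [193.  176.5]
board top [ 0.559  0.172 -0.   ] 0.55 [223.9 213.9]

[... 8137 characters left out ...]
joint_pos': array([1.22901165e+00, 2.40558036e-01, 5.00117065e-03, 1.33519817e+00,
       2.98898157e-05, 1.57078587e+00]), 'joint_vel': array([-9.36856961e-04, -7.47162624e-04, -2.27780516e-04,  7.80797887e-05,
       -3.55752664e-04, -1.95473367e-03]), 'tau': array([ 1.35632522e-04, -3.72220445e+01,  2.52695453e+01,  1.26169776e-03,
        1.00502607e-04, -1.08826718e-06]), 'eef_pos': array([0.1675767 , 0.47108208, 0.25332789]), 'tool_rot': array([ 1.70056604e-01,  9.85434295e-01,  2.28878437e-05, -1.12158293e-05]), 'ft_force': array([ 0.23064038, -0.30509409,  0.60436656]), 'ft_torque': array([ 0.0080433 ,  0.03295897, -0.0386524 ]), 'grasp_force': 0.0, 'grip_width': 0.08494700565084898}
```

View picture.

View pics/t0.png

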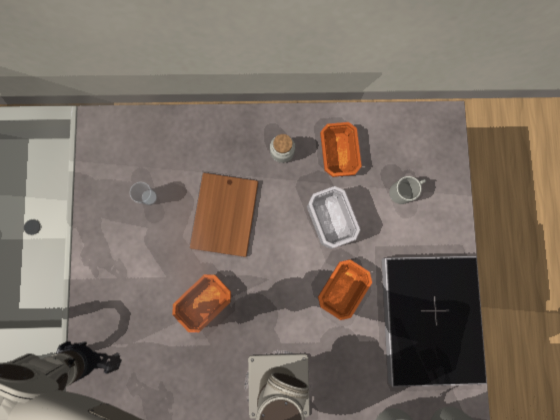

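```bash
python3 - <<'E'
import cv2
im=cv2.imread("pics/s0.png")[160:340,170:430]; cv2.imwrite("pics/s0c.png",cv2.resize(im,None,fx=3,fy=3,interpolation=cv2.INTER_CUBIC))
E
python3 -c "
import numpy as np
C=np.array([[.6175,-.204],[.5875,-.115],[.4425,-.1645],[.4755,-.2515]]);print(C.mean(0));
d=(C[0]+C[1]-C[2]-C[3]);e=(C[1]+C[2]-C[0]-C[3]);print(np.degrees(np.arctan2(d[1],d[0])),np.degrees(np.arctan2(-e[0],e[1])),np.hypot(*d)/2,np.hypot(*e)/2)"
```

```text
[ 0.53075 -0.18375]
18.674178244875595 19.695058868863732 0.15147442028276595 0.09346790893135459
```

View pics/s0c.png

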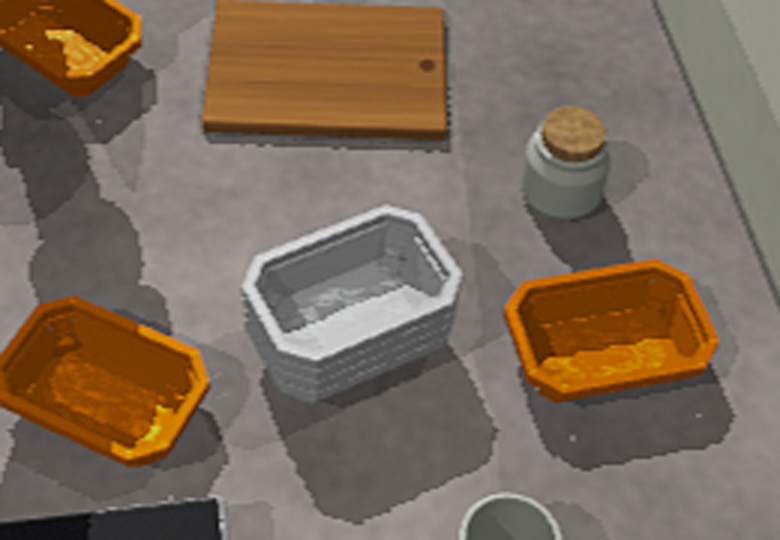

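Candidates for the nested tins: steel stack at (334,217); orange look-alikes at (340,150), (345,290) and (203,303). The crop shows several stacked steel rims only at the steel stack, so that is the one. Its rim corners were measured at z ≈ 0.107, against 0.106 expected. I'll take the robot-side corner C at (0.4425, -0.1645), with the grip closing at about -26°.

```bash
cat >> look.py <<'E'
def go(p,yang=None):
    o=telemetry.get_obs(); M=R.from_quat(o["tool_rot"]).as_matrix()
    d=M.T@(np.array(p)-o["eef_pos"])/0.15; ya=np.degrees(np.arctan2(M[1,1],M[0,1]))
    t=None if yang is None else (-((yang-ya)+90)%180-90)/180
    if yang is not None: t=-(((yang-ya)+90)%180-90)/180
    print("clk",round(o["clock"],2),"pos",o["eef_pos"].round(4),"yang",ya.round(1),"shift",d.round(3),"turn",t,"w",round(o["grip_width"],4),"F",o["ft_force"].round(1),"T",o["ft_torque"].round(2),"q",o["joint_pos"].round(2),"tips",bot.tcp_to_tips)
E
for i in 1 2 3; do python3 -m creep '0.3 -0.26 -0.28 0 0; 0.3 -0.52 -0.56 0 0; 0.3 -0.786 -0.845 0 0; 0.3 -0.786 -0.845 0 0'; done
python3 -c "
from look import *
go([.4425,-.1645,.16],-26)"
```

```text
clock: 1.6
eef_pos: [0.237, 0.3091, 0.2535]
tool_rot: [0.173, 0.985, -0.0, 0.0]
ft_force: [-1.0, 0.6, -0.2]
grip_width: 0.0257
grasp_force: 0.0
clock: 2.1
eef_pos: [0.3062, 0.1507, 0.2536]
tool_rot: [0.174, 0.985, 0.0, 0.0]
ft_force: [-0.2, -0.8, 0.2]
grip_width: 0.0256
grasp_force: 0.0
clock: 2.6
eef_pos: [0.3751, -0.0074, 0.2533]
tool_rot: [0.173, 0.985, 0.0, 0.0]
ft_force: [-0.2, 1.0, -0.9]
grip_width: 0.0257
grasp_force: 0.0
clk 2.6 pos [ 0.3751 -0.0074  0.2533] yang 70.1 shift [-0.778 -0.832  0.622] turn -0.46609976165778827 w 0.0257 F [-0.2  1.  -0.9] T [ 0.05  0.03 -0.02] q [-0.02 -0.01 -0.28  1.3   0.    0.33] tips 0.022
```

```bash
python3 -m creep '0.3 -0.2 -0.2 0.05 -0.06; 0.3 -0.4 -0.4 0.1 -0.12; 0.3 -0.6 -0.6 0.2 -0.18; 0.3 -0.778 -0.832 0.3 -0.24; 0.3 -0.778 -0.832 0.4 -0.3; 0.3 -0.778 -0.832 0.5 -0.36; 0.3 -0.778 -0.832 0.622 -0.42; 0.3 -0.778 -0.832 0.622 -0.466; 0.3 -0.778 -0.832 0.622 -0.466; 0.3 -0.778 -0.832 0.622 -0.466'
python3 - <<'E'
from look import *
go([.4425,-.1645,.122],154)
for n,b in(("top",(270,170,390,270)),("side",(200,190,340,310))):
    save(n,f"pics/{n}1.png",b,5 if n=="top" else 4)
    c=spot_point("tin_top_corner0",n)
    for d in c:
        a=d["at"]
        if abs(a[2]-.106)<.012: print(n,np.round(a,4),round(d["conf"],2))
    print(spot_point("tin_top",n)[0:4])
E
```

```text
clock: 3.85
eef_pos: [0.4423, -0.161, 0.1602]
tool_rot: [-0.532, 0.847, -0.0, 0.0]
ft_force: [0.5, 0.0, 0.2]
grip_width: 0.0256
grasp_force: 0.0
clk 3.85 pos [ 0.4423 -0.161   0.1602] yang 154.3 shift [ 0.02  -0.011  0.255] turn 0.0017340948355267314 w 0.0256 F [0.5 0.  0.2] T [-0.04 -0.05 -0.04] q [-0.35  0.25 -0.24  1.08  0.   -1.47] tips 0.022
top [ 0.4441 -0.161   0.108 ] 0.67
top [ 0.5877 -0.1143  0.1072] 0.64
top [ 0.6208 -0.2044  0.1091] 0.6
[{'at': [0.7581, -0.2245, -0.0003], 'conf': 0.92}, {'at': [0.5328, -0.1802, 0.0485], 'conf': 0.82}, {'at': [0.2717, 0.2421, 0.0017], 'conf': 0.56}]
side [ 0.4728 -0.2492  0.1049] 0.83
side [ 0.6193 -0.2067  0.1036] 0.65
[{'at': [0.2709, 0.2393, 0.0004], 'conf': 0.95}, {'at': [0.304, -0.2161, 0.0005], 'conf': 0.92}, {'at': [0.5293, -0.1829, 0.0562], 'conf': 0.85}, {'at': [0.7668, -0.2176, -0.0022], 'conf': 0.64}]
```

View pics/side1.png

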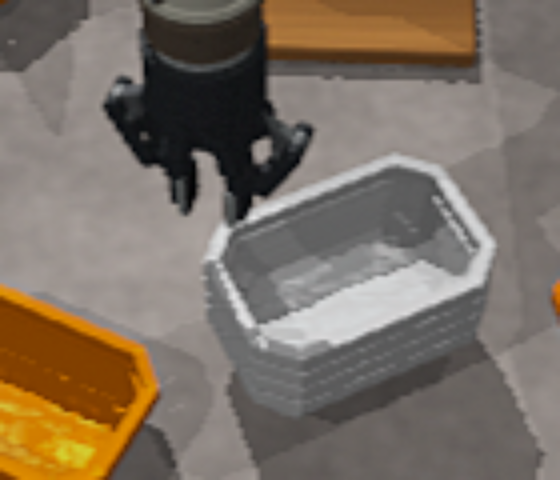

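View pics/top1.png

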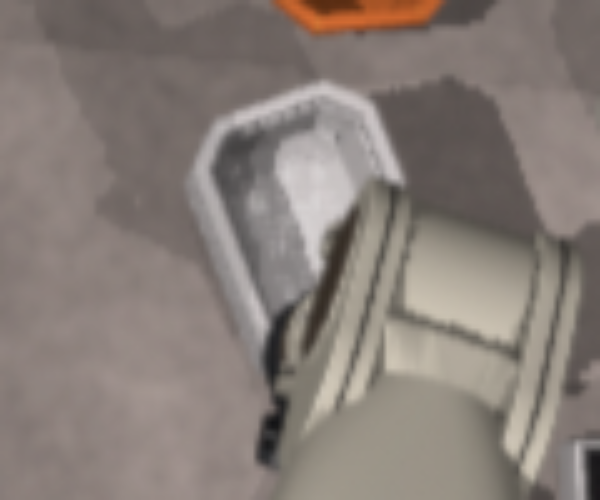

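```bash
python3 -c "
from look import *
go([.444,-.1637,.120],154.2)"
python3 -m creep '0.3 0.01 -0.016 0.1 0; 0.3 0.01 -0.016 0.2 0; 0.3 0.01 -0.016 0.268 0; 0.3 0.01 -0.016 0.268 0; 0.2 0.01 -0.016 0.268 0; 0.15 0.01 -0.016 0.268 0; 0 0.01 -0.016 0.268 0; 0 0.01 -0.016 0.268 0; 0 0.01 -0.016 0.268 0; 0 0.01 -0.016 0.268 0'
python3 -c "
from look import *
go([.444,-.1637,.120],154.2)"
```

```text
clk 4.15 pos [ 0.4416 -0.1624  0.1602] yang 154.3 shift [ 0.001 -0.018  0.268] turn 0.00034683718341581326 w 0.0257 F [ 0.1 -0.9 -0.4] T [-0.01 -0.03  0.02] q [-0.35  0.25 -0.24  1.08  0.   -1.47] tips 0.022
clock: 5.4
eef_pos: [0.4438, -0.1651, 0.1205]
tool_rot: [-0.532, 0.847, -0.001, 0.001]
ft_force: [1.6, -0.1, 6.4]
grip_width: 0.0067
grasp_force: 59.7
clk 5.4 pos [ 0.4438 -0.1651  0.1205] yang 154.3 shift [-0.009  0.003  0.003] turn 0.000540851872051778 w 0.0067 F [ 1.6 -0.1  6.4] T [-0.14 -0.25 -0.01] q [-0.36  0.29 -0.29  0.98  0.   -1.48] tips 0.022
```

```bash
python3 -m creep '0 0 0 -0.015 0; 0 0 -0.004 -0.03 0; 0 0 -0.01 -0.045 0; 0 0 -0.015 -0.06 0; 0 0 -0.02 -0.075 0; 0 0 -0.025 -0.09 0; 0 0 -0.025 -0.09 0'
python3 - <<'E'
from look import *
go([.444,-.1637,.120],154.2)
im=save("side","pics/side2.png",(200,190,340,310),4)
for n in("top","side"):
    for d in spot_point("tin_top_corner0",n):
        a=d["at"]
        if a[2]>.08: print(n,np.round(a,4),round(d["conf"],2))
E
```

```text
clock: 6.28
eef_pos: [0.4453, -0.1663, 0.133]
tool_rot: [-0.532, 0.847, 0.001, -0.001]
ft_force: [-1.8, -0.5, -2.7]
grip_width: 0.0066
grasp_force: 59.8
clk 6.28 pos [ 0.4453 -0.1663  0.133 ] yang 154.3 shift [-0.012  0.015  0.087] turn 0.0004855897480791466 w 0.0066 F [-1.8 -0.5 -2.7] T [ 0.04  1.09 -0.01] q [-0.36  0.28 -0.27  1.02 -0.   -1.48] tips 0.022
top [ 0.4441 -0.161   0.108 ] 0.67
top [ 0.5877 -0.1143  0.1072] 0.64
top [ 0.6208 -0.2044  0.1091] 0.6
side [ 0.6169 -0.2057  0.1037] 0.85
side [ 0.584  -0.1138  0.1088] 0.79
side [ 0.4421 -0.1658  0.1217] 0.61
```

View pics/side2.png

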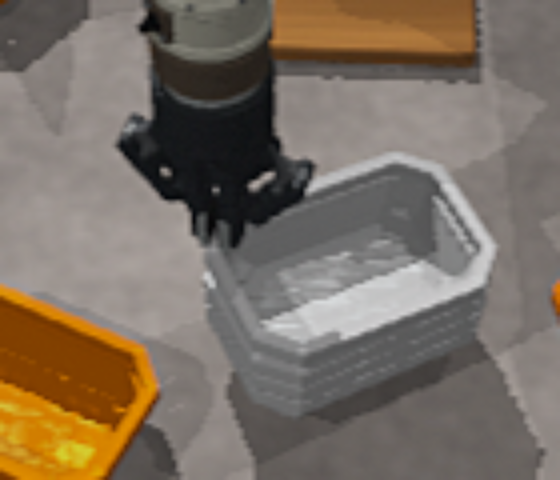

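Corner C, at crop pixel (215,245), has risen about 13 mm while the far rim corner at crop (490,245) is unchanged, so the tin is tilting as intended. I'll keep lifting.

```bash
python3 -m creep '0 0 -0.005 -0.015 0; 0 0 -0.01 -0.03 0; 0 0 -0.015 -0.045 0; 0 0 -0.02 -0.06 0; 0 0 -0.025 -0.075 0; 0 0 -0.03 -0.09 0; 0 0 -0.035 -0.105 0; 0 0 -0.04 -0.12 0; 0 0 -0.04 -0.12 0; 0 0 -0.04 -0.12 0'
python3 - <<'E'
from look import *
go([.444,-.1637,.120],154.2)
im=save("side","pics/side3.png",(200,190,340,310),4)
camera("top")
for n in("top","side"):
    for d in spot_point("tin_top_corner0",n):
        a=d["at"]
        if a[2]>.08: print(n,np.round(a,4),round(d["conf"],2))
E
```

```text
clock: 7.68
eef_pos: [0.4514, -0.169, 0.1513]
tool_rot: [-0.532, 0.847, 0.0, -0.0]
ft_force: [-5.4, 0.3, -2.8]
grip_width: 0.0067
grasp_force: 61.9
clk 7.67 pos [ 0.4514 -0.169   0.1513] yang 154.3 shift [-0.01   0.059  0.209] turn 0.0004980144498789388 w 0.0067 F [-5.4  0.3 -2.8] T [0.36 1.5  0.05] q [-0.36  0.28 -0.22  1.07 -0.   -1.48] tips 0.022
top [ 0.6223 -0.2065  0.1051] 0.81
top [ 0.5908 -0.1194  0.1188] 0.78
top [ 0.4505 -0.1654  0.1334] 0.64
side [ 0.4799 -0.2544  0.1204] 0.93
side [ 0.5894 -0.1171  0.1131] 0.85
side [ 0.4502 -0.167   0.1363] 0.84
side [ 0.6215 -0.2064  0.1013] 0.7
```

View pics/side3.png

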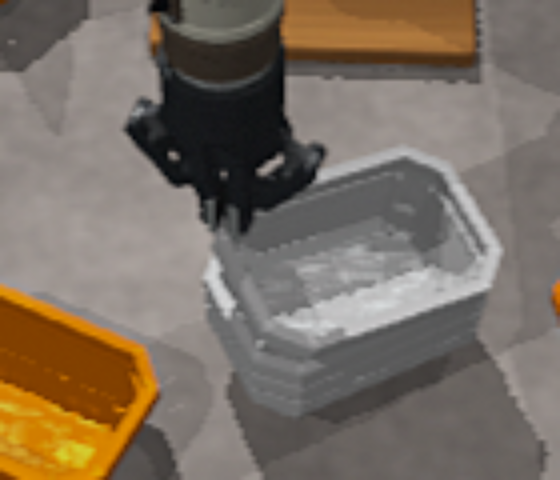

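Peel achieved: C is about 30 mm up at crop (225,235), the opposite corner at crop (495,240) is still down, and the lower rim is visible in place. I'll raise a little more and see whether it comes free and levels.

```bash
python3 -m creep '0 0 0 -0.02 0; 0 0 0.005 -0.04 0; 0 0 0.01 -0.06 0; 0 0 0.01 -0.08 0; 0 0 0.01 -0.1 0; 0 0 0.01 -0.12 0; 0 0 0.01 -0.14 0; 0 0 0.01 -0.16 0; 0 0 0.01 -0.16 0'
python3 - <<'E'
from look import *
go([.444,-.1637,.120],154.2)
im=save("side","pics/side4.png",(200,190,340,310),4)
camera("top")
for n in("top","side"):
    for d in spot_point("tin_top_corner0",n):
        a=d["at"]
        if a[2]>.08: print(n,np.round(a,4),round(d["conf"],2))
    print(n,[np.round(d["at"],4) for d in spot_point("tins_below",n)])
E
```

```text
clock: 9.0
eef_pos: [0.4507, -0.1685, 0.1756]
tool_rot: [-0.532, 0.847, -0.0, 0.0]
ft_force: [0.7, -0.0, -3.2]
grip_width: 0.0067
grasp_force: 59.7
clk 9.0 pos [ 0.4507 -0.1685  0.1756] yang 154.3 shift [-0.009  0.054  0.371] turn 0.0005321816207256802 w 0.0067 F [ 0.7 -0.  -3.2] T [0.06 0.28 0.  ] q [-0.36  0.25 -0.19  1.13  0.   -1.48] tips 0.022
top [ 0.5944 -0.1183  0.1467] 0.73
top [ 0.6259 -0.2061  0.1332] 0.59
top [array([ 5.299e-01, -1.808e-01,  4.000e-04])]
side [ 0.4763 -0.2553  0.1488] 0.86
side [ 0.5915 -0.117   0.1451] 0.84
side [ 0.6232 -0.2077  0.1316] 0.69
side [ 0.445  -0.1676  0.16  ] 0.56
side [array([ 0.5271, -0.1827, -0.0023])]
```

View pics/side4.png

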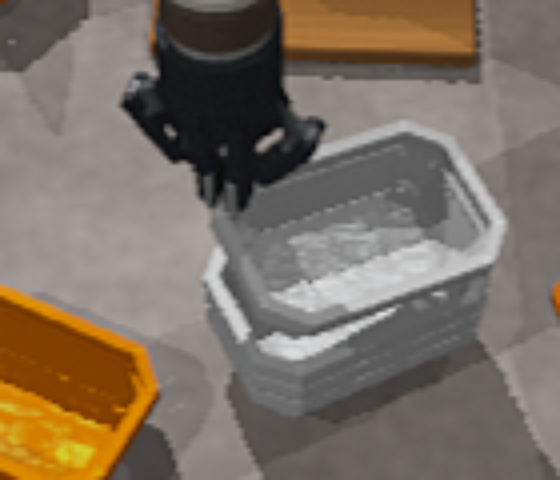

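It came free (Fz −3.2 N) but hangs about 9° tilted in the shallow grip: C at z 0.160, far corner at 0.132. I'll retrace it into the nest, then regrip deep at the middle of the long side, where the load arm is shorter and it should hold level.

```bash
python3 -m creep '0 0 0 0.04 0; 0 0 0 0.08 0; 0 0 -0.01 0.12 0; 0 0 -0.01 0.16 0; 0 0 0 0.19 0; 0 0 0.01 0.22 0; 0 0 0.02 0.25 0; 0 0 0.03 0.28 0; 0 0 0.04 0.31 0; 0 0 0.05 0.34 0; 0 0 0.055 0.365 0; 0 0 0.055 0.365 0'
python3 - <<'E'
from look import *
go([.444,-.1637,.120],154.2)
camera("side")
camera("top")
for n in("top","side"):
    for d in spot_point("tin_top_corner0",n):
        a=d["at"]
        if a[2]>.08: print(n,np.round(a,4),round(d["conf"],2))
E
```

```text
clock: 10.8
eef_pos: [0.4439, -0.1651, 0.1238]
tool_rot: [-0.532, 0.847, -0.002, 0.001]
ft_force: [-8.6, 2.0, 21.8]
grip_width: 0.0069
grasp_force: 62.2
clk 10.8 pos [ 0.4439 -0.1651  0.1238] yang 154.3 shift [-0.009  0.003  0.025] turn 0.0005815135012159406 w 0.0069 F [-8.6  2.  21.8] T [ 0.44  1.54 -0.  ] q [-0.36  0.29 -0.29  0.99 -0.   -1.48] tips 0.022
top [ 0.5874 -0.117   0.1123] 0.88
top [ 0.6162 -0.2037  0.1141] 0.85
top [ 0.4399 -0.1624  0.1111] 0.58
side [ 0.4711 -0.2498  0.1065] 0.97
side [ 0.4408 -0.1638  0.1129] 0.88
side [ 0.5839 -0.1139  0.1153] 0.84
side [ 0.6178 -0.2031  0.1108] 0.58
```

```bash
python3 -m creep '0.05 0 0 0 0; 0.3 0 0 0 0; 0.3 0 0 0 0; 0.3 0 0 -0.1 0; 0.3 0 0 -0.2 0; 0.3 0 0 -0.3 0; 0.3 0 0 -0.3 0'
python3 - <<'E'
from look import *
go([.512,-.129,.16],109)
im=save("side","pics/side5.png",(200,190,340,310),4)
camera("top")
for n in("top","side"):
    for d in spot_point("tin_top_corner0",n):
        a=d["at"]
        if a[2]>.08: print(n,np.round(a,4),round(d["conf"],2))
    print(n,[np.round(d["at"],4) for d in spot_point("tins_below",n)],[np.round(d["at"],4) for d in spot_point("tin_top",n) if d["at"][2]>.03])
E
```

```text
clock: 11.88
eef_pos: [0.4441, -0.1651, 0.1661]
tool_rot: [-0.532, 0.847, -0.001, 0.001]
ft_force: [-0.4, -0.2, 0.1]
grip_width: 0.0256
grasp_force: 0.0
clk 11.88 pos [ 0.4441 -0.1651  0.1661] yang 154.3 shift [-0.413 -0.304  0.042] turn 0.2516968423768824 w 0.0256 F [-0.4 -0.2  0.1] T [-0.02 -0.01 -0.04] q [-0.36  0.25 -0.22  1.1   0.   -1.48] tips 0.022
top [ 0.586  -0.1129  0.1116] 0.81
top [ 0.6185 -0.2032  0.1112] 0.78
top [ 0.4436 -0.1629  0.1109] 0.75
top [array([ 0.5324, -0.1815, -0.0023])] [array([ 0.5321, -0.1798,  0.0551])]
side [ 0.5859 -0.1188  0.1152] 0.87
side [ 0.441  -0.1668  0.1109] 0.71
side [ 0.6169 -0.2035  0.1089] 0.65
side [ 0.4706 -0.2514  0.1063] 0.63
side [array([ 0.5246, -0.1842, -0.0009])] [array([ 0.529 , -0.1827,  0.0624])]
```

View pics/side5.png

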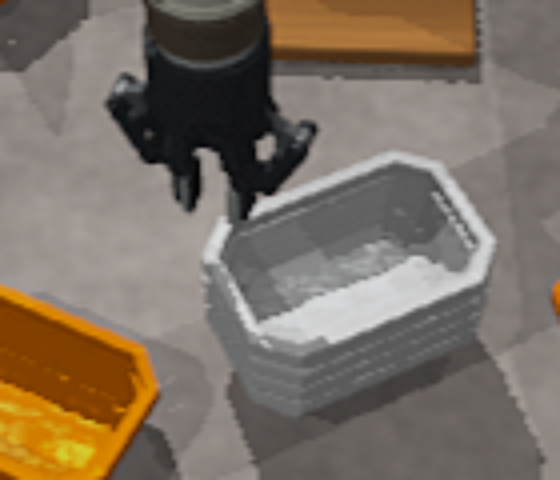

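The stack is nested and level again, in the same place. Now to the middle of the robot-left long rim at (0.512, -0.130).

```bash
python3 -m creep '0.3 -0.2 -0.15 0 0.055; 0.3 -0.413 -0.304 0 0.11; 0.3 -0.413 -0.304 0 0.165; 0.3 -0.413 -0.304 0 0.21; 0.3 -0.413 -0.304 0 0.2517; 0.3 -0.413 -0.304 0 0.2517; 0.3 -0.413 -0.304 0 0.2517'
python3 -c "
from look import *
go([.512,-.130,.113],109.2)
save('side','pics/side6.png',(200,190,340,310),4)"
```

```text
clock: 13.15
eef_pos: [0.5109, -0.1288, 0.1654]
tool_rot: [-0.166, 0.986, 0.0, -0.0]
ft_force: [0.2, -0.1, -0.7]
grip_width: 0.0256
grasp_force: 0.0
clk 13.15 pos [ 0.5109 -0.1288  0.1654] yang 109.1 shift [-0.004 -0.01   0.349] turn -0.0005966106624452689 w 0.0256 F [ 0.2 -0.1 -0.7] T [-0.04  0.02  0.07] q [-0.25  0.35 -0.08  1.14 -0.   -0.58] tips 0.022
```

View pics/side6.png

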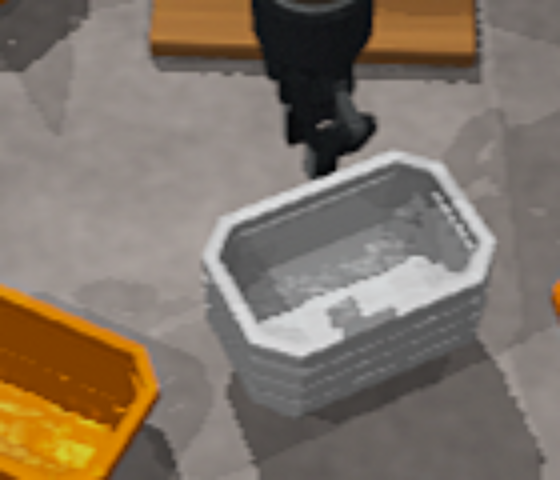

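```bash
python3 -m creep '0.3 0 -0.008 0.1 0; 0.3 0 -0.008 0.2 0; 0.3 0 -0.008 0.3 0; 0.3 0 -0.008 0.345 0; 0.3 0 -0.008 0.345 0; 0.15 0 -0.008 0.345 0; 0 0 -0.008 0.345 0; 0 0 -0.008 0.345 0; 0 0 -0.008 0.345 0; 0 0 -0.008 0.345 0'
python3 -c "
from look import *
go([.512,-.130,.113],109.2)"
```

```text
clock: 14.45
eef_pos: [0.5118, -0.13, 0.1144]
tool_rot: [-0.165, 0.986, -0.0, 0.001]
ft_force: [-1.7, 2.3, 6.1]
grip_width: 0.0106
grasp_force: 59.4
clk 14.45 pos [ 0.5118 -0.13    0.1144] yang 109.0 shift [-0.002 -0.     0.009] turn -0.0011567138468087201 w 0.0106 F [-1.7  2.3  6.1] T [-0.35  0.14 -0.02] q [-0.25  0.4  -0.16  1.02 -0.   -0.58] tips 0.022
```

Grip width is now about 10 mm. I'll lift slowly.

```bash
python3 -m creep '0 0 0 -0.02 0; 0 0 0 -0.04 0; 0 0 0 -0.06 0; 0 0 0 -0.09 0; 0 0 0 -0.12 0; 0 0 0 -0.16 0; 0 0 0 -0.2 0; 0 0 0 -0.25 0; 0 0 0 -0.3 0; 0 0 0 -0.3 0'
python3 - <<'E'
from look import *
go([.512,-.130,.25],109.2)
save("side","pics/side7.png",(200,170,340,310),4)
camera("top")
for n in("top","side"):
    for d in spot_point("tin_top_corner0",n):
        a=d["at"]
        if a[2]>.08: print(n,np.round(a,4),round(d["conf"],2))
    print(n,[np.round(d["at"],4) for d in spot_point("tins_below",n)],[np.round(d["at"],4) for d in spot_point("tin_top",n) if d["at"][2]>.03])
E
```

```text
clock: 15.7
eef_pos: [0.5119, -0.13, 0.1598]
tool_rot: [-0.165, 0.986, -0.0, 0.001]
ft_force: [-0.2, -0.0, -3.5]
grip_width: 0.0092
grasp_force: 58.1
clk 15.7 pos [ 0.5119 -0.13    0.1598] yang 109.0 shift [-0.001 -0.001 -0.602] turn -0.001133235388985396 w 0.0092 F [-0.2 -0.  -3.5] T [0.22 0.1  0.03] q [-0.25  0.35 -0.09  1.12  0.   -0.58] tips 0.022
top [ 0.5893 -0.1133  0.1564] 0.49
top [] []
side [ 0.5863 -0.1108  0.1554] 0.88
side [ 0.4444 -0.1649  0.1555] 0.82
side [ 0.6179 -0.2017  0.1362] 0.79
side [ 0.4707 -0.248   0.1321] 0.79
side [ 0.5242 -0.1737  0.0981] 0.69
side [array([ 0.527 , -0.1853, -0.0022])] []
```

View pics/side7.png

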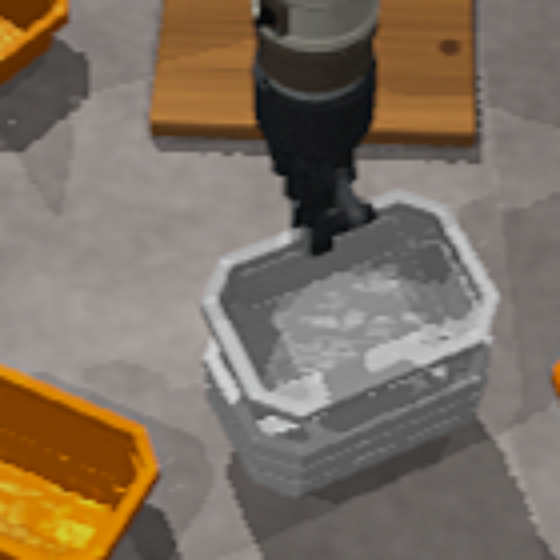

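The tin is free, but its far side at crop (300,400) hangs about 20 mm low (~12°), probably from the jams pulling it round in the pads. I'll press it back level in the nest with this same grip, then lift again. The jams may now be gone.

```bash
python3 -m creep '0 0 0 0.04 0; 0 0 0 0.08 0; 0 0 0 0.12 0; 0 0 0 0.16 0; 0 0 0 0.2 0; 0 0 0 0.23 0; 0 0 0 0.26 0; 0 0 0 0.285 0; 0 0 0 0.3 0; 0 0 0 0.3 0'
python3 -m creep '0 0 0 -0.02 0; 0 0 0 -0.04 0; 0 0 0 -0.07 0; 0 0 0 -0.1 0; 0 0 0 -0.15 0; 0 0 0 -0.2 0; 0 0 0 -0.25 0; 0 0 0 -0.3 0; 0 0 0 -0.4 0; 0 0 0 -0.5 0; 0 0 0 -0.5 0'
python3 - <<'E'
from look import *
go([.512,-.130,.25],109.2)
camera("side");camera("top")
for n in("top","side"):
    for d in spot_point("tin_top_corner0",n):
        a=d["at"]
        if a[2]>.08: print(n,np.round(a,4),round(d["conf"],2))
    print(n,[np.round(d["at"],4) for d in spot_point("tins_below",n)],[np.round(d["at"],4) for d in spot_point("board",n)])
E
```

```text
clock: 17.35
eef_pos: [0.5119, -0.129, 0.1166]
tool_rot: [-0.166, 0.986, 0.0, 0.001]
ft_force: [-6.6, 7.7, 14.3]
grip_width: 0.0094
grasp_force: 83.1
clock: 18.73
eef_pos: [0.5127, -0.1302, 0.191]
tool_rot: [-0.165, 0.986, -0.001, 0.002]
ft_force: [0.3, 0.2, -4.8]
grip_width: 0.009
grasp_force: 58.2
clk 18.73 pos [ 0.5127 -0.1302  0.191 ] yang 109.0 shift [ 0.002  0.002 -0.394] turn -0.0011552186711230187 w 0.009 F [ 0.3  0.2 -4.8] T [0.15 0.06 0.  ] q [-0.25  0.33 -0.04  1.2   0.   -0.58] tips 0.022
top [ 0.5893 -0.1146  0.1857] 0.43
top [] [array([5.602e-01, 1.712e-01, 2.000e-04])]
side [ 0.6168 -0.2024  0.1677] 0.88
side [ 0.4422 -0.1652  0.1831] 0.74
side [ 0.4717 -0.2488  0.161 ] 0.65
side [array([ 0.5307, -0.1853, -0.0009]), array([ 0.6193, -0.2026,  0.1659])] [array([ 0.5269, -0.1866, -0.0024])]
```

It sags the same again, so the tip-deep grip permitted by the nested rims is too weak to hold it level. I'll carry it over the board, rest it briefly with its rim square, regrip with the rim in the middle of the pads, and lift.

```bash
python3 -m creep '0 0 0 -0.15 0; 0 0 0 -0.3 0; 0 -0.08 0.18 -0.4 0; 0 -0.16 0.36 -0.4 0; 0 -0.24 0.54 -0.4 0; 0 -0.315 0.722 -0.4 0'
for i in 1 2; do python3 -m creep '0 -0.08 0.18 0 0; 0 -0.16 0.36 0 0; 0 -0.24 0.54 0 0; 0 -0.315 0.722 0 0; 0 -0.315 0.722 0 0'; done
python3 - <<'E'
from look import *
go([.541,.223,.15],109.2)
camera("side");camera("top")
for n in("top","side"):
    for d in spot_point("tin_top_corner0",n):
        a=d["at"]
        if a[2]>.12: print(n,np.round(a,4),round(d["conf"],2))
    print(n,[np.round(d["at"],4) for d in spot_point("tins_below",n)],[np.round(d["at"],4) for d in spot_point("board",n)])
E
```

```text
clock: 19.88
eef_pos: [0.5208, -0.0112, 0.2486]
tool_rot: [-0.165, 0.986, 0.0, -0.0]
ft_force: [0.8, 0.2, -3.6]
grip_width: 0.0091
grasp_force: 58.3
clock: 20.5
eef_pos: [0.5302, 0.1076, 0.2484]
tool_rot: [-0.167, 0.986, 0.0, -0.0]
ft_force: [-0.8, 0.5, -3.9]
grip_width: 0.009
grasp_force: 58.4
clock: 21.12
eef_pos: [0.5397, 0.2247, 0.2482]
tool_rot: [-0.166, 0.986, -0.0, -0.0]
ft_force: [-0.7, -0.2, -3.8]
grip_width: 0.009
grasp_force: 58.5
clk 21.12 pos [0.5397 0.2247 0.2482] yang 109.1 shift [-0.005 -0.014  0.655] turn -0.00045038888332176916 w 0.009 F [-0.7 -0.2 -3.8] T [0.07 0.04 0.01] q [0.39 0.41 0.24 1.39 0.   0.06] tips 0.022
top [0.6461 0.1507 0.2252] 0.96
top [0.5051 0.1035 0.2275] 0.95
top [0.6167 0.2377 0.2423] 0.62
top [0.4717 0.1891 0.2399] 0.62
top [array([ 0.5317, -0.1821, -0.0011])] []
side [0.6467 0.1519 0.2229] 0.92
side [0.4698 0.1863 0.2423] 0.78
side [0.5021 0.1051 0.2223] 0.62
side [0.6128 0.2395 0.245 ] 0.56
side [array([ 0.5277, -0.1841, -0.0037]), array([0.5533, 0.1829, 0.1866])] [array([ 0.5599,  0.1684, -0.003 ])]
```

```bash
python3 -m creep '0 0 0 0.15 0; 0 0 0 0.3 0; 0 0 0 0.45 0; 0 0 0 0.6 0; 0 0 0 0.75 0; 0 0 0 0.85 0; 0 0 0 0.9 0; 0 0 0 0.95 0; 0 0 0 1 0; 0 0 0 1 0'
python3 -m creep '0 0 0 0.03 0; 0 0 0 0.06 0; 0 0 0 0.09 0; 0 0 0 0.12 0; 0 0 0 0.12 0; 0.05 0 0 0.12 0; 0.3 0 0 0.12 0; 0.3 0 0 0.12 0'
python3 - <<'E'
from look import *
go([.541,.223,.065],109.2)
camera("side");camera("top")
P=[]
for n in("top","side"):
    for d in spot_point("tin_top_corner0",n):
        a=d["at"]
        if a[2]>.03 and a[0]>.43 and a[1]>.05: print(n,np.round(a,4),round(d["conf"],2))
E
```

```text
clock: 22.78
eef_pos: [0.5394, 0.2233, 0.0984]
tool_rot: [-0.165, 0.986, -0.0, -0.0]
ft_force: [-0.1, -0.7, -3.9]
grip_width: 0.0091
grasp_force: 58.5
clock: 23.78
eef_pos: [0.5398, 0.223, 0.0807]
tool_rot: [-0.165, 0.986, -0.001, 0.0]
ft_force: [-0.1, -0.3, 1.0]
grip_width: 0.0256
grasp_force: 0.0
clk 23.77 pos [0.5398 0.223  0.0807] yang 109.0 shift [-0.007 -0.002  0.105] turn -0.001237551159634699 w 0.0256 F [-0.1 -0.3  1. ] T [ 0.01 -0.    0.03] q [ 0.39  0.53 -0.04  1.01 -0.    0.06] tips 0.022
top [0.6134 0.2447 0.0725] 0.98
top [0.499  0.1138 0.0714] 0.67
top [0.6468 0.1535 0.0696] 0.65
side [0.6136 0.2457 0.0734] 0.98
side [0.4704 0.1963 0.0701] 0.9
side [0.6439 0.1563 0.0678] 0.79
side [0.5003 0.1085 0.0671] 0.67
```

```bash
python3 -m creep '0.45 0 0 0 0; 0.45 0 0.035 0 0; 0.45 0 0.035 0.05 0; 0.45 0 0.035 0.105 0; 0.45 0 0.035 0.105 0; 0.2 0 0.035 0.105 0; 0 0 0.035 0.105 0; 0 0 0.035 0.105 0; 0 0 0.035 0.105 0; 0 0 0.035 0.105 0'
python3 -m creep '0 0 0 -0.03 0; 0 0 0 -0.06 0; 0 0 0 -0.1 0; 0 0 0 -0.15 0; 0 0 0 -0.2 0; 0 0 0 -0.3 0; 0 0 0 -0.4 0; 0 0 0 -0.4 0'
python3 - <<'E'
from look import *
go([.541,.223,.065],109.2)
camera("side");camera("top")
P=[]
for n in("top","side"):
    for d in spot_point("tin_top_corner0",n):
        a=d["at"]
        if a[2]>.06 and a[0]>.43 and a[1]>.05: print(n,np.round(a,4),round(d["conf"],2))
E
```

```text
clock: 25.22
eef_pos: [0.5382, 0.2281, 0.0668]
tool_rot: [-0.165, 0.986, -0.001, 0.001]
ft_force: [-3.8, -0.9, 7.3]
grip_width: 0.0131
grasp_force: 56.4
clock: 26.22
eef_pos: [0.5392, 0.2292, 0.1272]
tool_rot: [-0.165, 0.986, 0.001, 0.002]
ft_force: [0.4, 1.2, -4.8]
grip_width: 0.0098
grasp_force: 58.5
clk 26.23 pos [0.5392 0.2292 0.1272] yang 109.0 shift [ 0.004 -0.043  0.415] turn -0.0010743256421740454 w 0.0098 F [ 0.4  1.2 -4.8] T [ 0.13  0.09 -0.01] q [0.4  0.49 0.02 1.11 0.   0.07] tips 0.022
top [0.5034 0.1143 0.1067] 0.98
top [0.6483 0.1543 0.1053] 0.96
top [0.614  0.2437 0.1289] 0.92
top [0.475  0.1956 0.1271] 0.61
side [0.4999 0.1113 0.1024] 0.72
side [0.4696 0.1925 0.1297] 0.72
side [0.6173 0.2431 0.1341] 0.64
side [0.6502 0.1604 0.1087] 0.58
```

The width of 13.1 mm shows the tips wedged on the sloping inner wall: 25 mm down is too deep, since the wall comes in about 23 mm below the rim top. The earlier tilts came from jams and wedging. I'll set it down and regrip about 18 mm deep, which covers the whole 14 mm rim and stays clear of the wall.

```bash
python3 -m creep '0 0 0 0.1 0; 0 0 0 0.2 0; 0 0 0 0.3 0; 0 0 0 0.35 0; 0 0 0 0.385 0; 0 0 0 0.385 0; 0.1 0 0 0.37 0; 0.45 0 0 0.36 0; 0.45 0 0 0.36 0; 0.45 0 0 0.36 0'
python3 - <<'E'
from look import *
go([.541,.223,.0735],109.2)
camera("side");camera("top")
for n in("top","side"):
    for d in spot_point("tin_top_corner0",n):
        a=d["at"]
        if a[2]>.03 and a[0]>.43 and a[1]>.05: print(n,np.round(a,4),round(d["conf"],2))
save("top","pics/top8.png",(170,150,290,270),4)
E
```

```text
clock: 27.68
eef_pos: [0.5378, 0.2279, 0.0701]
tool_rot: [-0.165, 0.986, -0.0, -0.001]
ft_force: [-0.2, 0.1, 0.5]
grip_width: 0.0381
grasp_force: 0.0
clk 27.68 pos [0.5378 0.2279 0.0701] yang 109.0 shift [-0.01  -0.038 -0.023] turn -0.0013095230349950131 w 0.0381 F [-0.2  0.1  0.5] T [ 0.04  0.01 -0.02] q [ 0.4   0.54 -0.05  0.98 -0.    0.07] tips 0.022
top [0.6435 0.1623 0.07  ] 0.81
top [0.5029 0.1188 0.0726] 0.77
top [0.6138 0.2515 0.0759] 0.76
top [0.469  0.2072 0.0722] 0.62
side [0.6138 0.2521 0.0754] 0.9
side [0.4981 0.1156 0.0681] 0.81
side [0.468  0.2037 0.071 ] 0.69
side [0.6405 0.1603 0.0676] 0.63
```

View pics/top8.png

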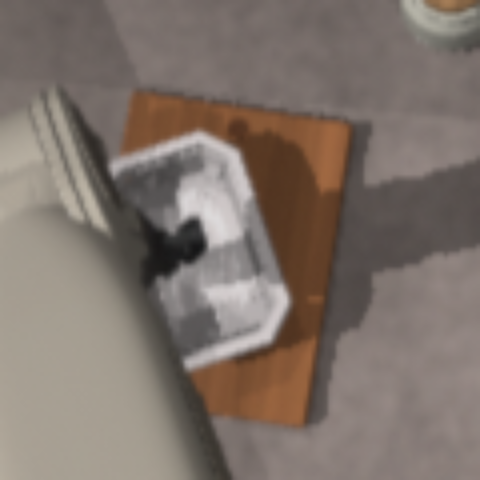

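```bash
python3 -m creep '0.45 0 0.03 -0.023 0; 0.45 0 0.063 -0.023 0; 0.45 0 0.063 -0.023 0; 0.25 0 0.063 -0.023 0; 0.1 0 0.063 -0.023 0; 0 0 0.063 -0.023 0; 0 0 0.063 -0.023 0; 0 0 0.063 -0.023 0'
python3 -m creep '0 0 0 -0.02 0; 0 0 0 -0.05 0; 0 0 0 -0.1 0; 0 0 0 -0.2 0; 0 0 0 -0.2 0'
python3 - <<'E'
from look import *
go([.541,.223,.0735],109.2)
camera("side");camera("top")
for n in("top","side"):
    for d in spot_point("tin_top_corner0",n):
        a=d["at"]
        if a[2]>.05 and a[0]>.43 and a[1]>.05: print(n,np.round(a,4),round(d["conf"],2))
E
```

```text
clock: 28.92
eef_pos: [0.5348, 0.2373, 0.0751]
tool_rot: [-0.165, 0.986, -0.0, 0.0]
ft_force: [-2.6, 1.1, 5.0]
grip_width: 0.0104
grasp_force: 58.1
clock: 29.55
eef_pos: [0.5359, 0.2382, 0.1061]
tool_rot: [-0.165, 0.986, 0.001, 0.001]
ft_force: [0.1, 0.1, -3.6]
grip_width: 0.0087
grasp_force: 58.3
clk 29.55 pos [0.5359 0.2382 0.1061] yang 109.0 shift [ 0.001 -0.107  0.217] turn -0.0010577268766650623 w 0.0087 F [ 0.1  0.1 -3.6] T [ 0.13  0.06 -0.02] q [ 0.42  0.51 -0.    1.06  0.    0.09] tips 0.022
top [0.6448 0.1624 0.081 ] 0.78
top [0.4684 0.205  0.0973] 0.64
top [0.6152 0.2529 0.0984] 0.63
top [0.5032 0.122  0.0813] 0.62
side [0.6128 0.2535 0.1027] 0.79
side [0.4681 0.2047 0.1016] 0.58
side [0.6445 0.1657 0.081 ] 0.57
side [0.4984 0.1188 0.0784] 0.56
```

It still sags 12°, so a deep grip lets these adaptive fingers rotate. The shallow tip grip at the corner held a larger moment, so I'll try a tip grip about 8 mm deep at the long side, with no jams now.

```bash
python3 -m creep '0 0 -0.03 0.07 0; 0 0 -0.07 0.14 0; 0 0 -0.07 0.19 0; 0 0 -0.07 0.19 0; 0.4 0 -0.07 0.17 0; 0.4 0 -0.03 0.15 0; 0.4 0 -0.02 0.143 0; 0.2 0 -0.02 0.143 0; 0 0 -0.02 0.143 0; 0 0 -0.02 0.143 0; 0 0 -0.02 0.143 0; 0 0 -0.02 0.143 0'
python3 -m creep '0 0 0 -0.03 0; 0 0 0 -0.06 0; 0 0 0 -0.1 0; 0 0 0 -0.18 0; 0 0 0 -0.18 0'
python3 - <<'E'
from look import *
go([.541,.223,.0735],109.2)
camera("side");camera("top")
for n in("top","side"):
    for d in spot_point("tin_top_corner0",n):
        a=d["at"]
        if a[2]>.05 and a[0]>.43 and a[1]>.05: print(n,np.round(a,4),round(d["conf"],2))
E
```

```text
clock: 31.25
eef_pos: [0.5358, 0.2341, 0.0829]
tool_rot: [-0.165, 0.986, -0.0, -0.0]
ft_force: [0.4, -1.6, 0.2]
grip_width: 0.0069
grasp_force: 60.4
clock: 31.88
eef_pos: [0.537, 0.2351, 0.1118]
tool_rot: [-0.165, 0.986, 0.0, 0.002]
ft_force: [-0.1, 0.2, -3.0]
grip_width: 0.0066
grasp_force: 59.8
clk 31.88 pos [0.537  0.2351 0.1118] yang 109.0 shift [ 0.002 -0.085  0.255] turn -0.001136380934920093 w 0.0066 F [-0.1  0.2 -3. ] T [0.18 0.03 0.04] q [0.41 0.5  0.01 1.07 0.   0.08] tips 0.022
top [0.4707 0.205  0.097 ] 0.96
top [0.6168 0.252  0.1034] 0.92
top [0.6462 0.1619 0.0928] 0.9
top [0.504  0.1194 0.0968] 0.67
side [0.4691 0.2019 0.0995] 0.82
side [0.5031 0.1119 0.0916] 0.72
side [0.6146 0.2513 0.1028] 0.7
side [0.6469 0.1666 0.0938] 0.66
```

Much better: about 4° (near rim 0.101, far rim 0.094). Now raise it to 15 cm above the board (underside at z 0.168) and centre it.

```bash
python3 -m creep '0 0 -0.02 -0.1 0; 0 0.01 -0.04 -0.22 0; 0 0.02 -0.06 -0.34 0; 0 0.024 -0.08 -0.46 0; 0 0.024 -0.1 -0.58 0; 0 0.024 -0.1 -0.68 0; 0 0.024 -0.1 -0.76 0; 0 0.024 -0.1 -0.82 0; 0 0.024 -0.1 -0.82 0'
python3 - <<'E'
from look import *
go([.541,.223,.235],109.2)
camera("side");camera("top")
for n in("top","side"):
    for d in spot_point("tin_top_corner0",n):
        a=d["at"]
        if a[2]>.12: print(n,np.round(a,4),round(d["conf"],2))
    print(n,[np.round(d["at"],4) for t in("tins_below","tin_top","board") for d in spot_point(t,n)])
print(telemetry.get_obs()["clock"])
E
```

```text
clock: 33.2
eef_pos: [0.5377, 0.2194, 0.2337]
tool_rot: [-0.165, 0.986, 0.0, 0.001]
ft_force: [-0.2, -0.3, -3.1]
grip_width: 0.0069
grasp_force: 59.8
clk 33.2 pos [0.5377 0.2194 0.2337] yang 109.0 shift [-0.029  0.016 -0.008] turn -0.0011109083810350424 w 0.0069 F [-0.2 -0.3 -3.1] T [0.24 0.07 0.01] q [0.39 0.41 0.19 1.35 0.   0.06] tips 0.022
top [0.6185 0.2359 0.2235] 0.85
top [0.474  0.1882 0.2202] 0.8
top [0.6477 0.1427 0.2208] 0.77
top [0.503  0.1017 0.2213] 0.65
top [array([ 0.5377, -0.1845,  0.0027]), array([0.56 , 0.17 , 0.162]), array([ 0.7632, -0.2214, -0.0028]), array([ 0.3054, -0.2187, -0.0036])]
side [0.5018 0.0995 0.2165] 0.81
side [0.6152 0.2354 0.2203] 0.75
side [0.4724 0.1868 0.2219] 0.75
side [array([ 0.5264, -0.1846,  0.0011]), array([ 0.7648, -0.2217, -0.004 ]), array([ 0.2742,  0.2335, -0.0011]), array([ 0.3013, -0.2176,  0.0017]), array([0.5585, 0.1703, 0.1724]), array([ 5.271e-01, -1.864e-01,  2.000e-04]), array([0.5587, 0.1669, 0.0009]), array([ 0.6232, -0.4295,  0.0021])]
33.7
```

The tin is at (0.559, 0.170, 0.167) against a target of (0.560, 0.170, 0.168), about 2° off level, and the lower stack hasn't moved. Handing in.

```bash
python3 -c "
from look import *
print(ticket.job_done())"
```

```text
the job is handed in; nothing more can be done
None
```

The job is handed in at about 34 s with the top tin held right way up about 15 cm over the board's centre, roughly 2° off level; I peeled it corner-first (about 30 mm, opposite corner down) but then set it back in the nest and rested it on the board several times to regrip it level, and the lower three, jar, mug and tumbler were left where they stood.

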